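# Index the pantry packing turntable to its next station

## Robot

A 6-joint arm with a two-finger parallel gripper is mounted at the origin on the work surface. World frame = base frame: x ahead of the robot, y to its left, z up, the work surface at z = 0. Lengths are in m, angles in rad, forces in N, time in s.
With the tool pointing down it reaches from about 0.375 to 0.975 m from the base axis. Payload 3.8 kg.
Tool frame: the origin (TCP) lies between the finger pads; the fingertips stand 19 mm ahead of it and the grasp point (between the pads) is the TCP; z points along the fingers, x is the direction in which the jaws open and shut, and the axes are right-handed (so a half turn about z gives the same grasp; the last joint's range is limited). The gripper opens to 85 mm and grips with 20 to 120 N. Pads are 22 mm wide; open, the fingers measure 114 mm over their backs; the gripper's body (76 mm by 85 mm) begins 54 mm behind the grasp point. The pads swing forward as they close: fully open they stand 13 mm farther back than shut.
Start: joints at [1.084, 0.264, 1.604, -0, 1.274, -0.037], TCP at [0.293, 0.608, 0.25] pointing down, gripper open.
Joint ranges: [-2.63, 2.63], [-0.94, 2.18], [0.31, 2.57], [-1.31, 4.45], [0, 2.66], [-2.55, 2.55]. Speed limits (rad/s): [2.57, 2.57, 3.14, 3.14, 3.14, 3.14].

## Interface

Orientations are given as a unit quaternion [x, y, z, w].
In Python, from bench import ctrl gives the robot as it stands. The module is installed in compiled form; this text tells all that it offers.
- The arm moves only by the shell command python3 -m jog 'ROWS'. ROWS is JSON, a list of rows, each a list of 7 numbers: the turn, a rotation vector about the tool's x, y, z in rad, then the shift along the tool's x, y, z in m, then the finger opening in m, from 0 to 0.0854. A call has 1 to 10 rows; each row shifts and turns the commanded pose from where the row before left it, along the tool's axes as they then stand; what a row does not reach is not made up. A row lasts 1/10 s, in which the tool goes at most 50 mm and 8.59 degrees, less where a joint would pass 70% of its speed; a pose out of reach is approached as far as the arm can. A call is refused whole if a number of a shift passes 0.05 or a number of a turn 0.15, either way. A call with a gripper value outside its range is refused whole. The fingers move at their own pace and stop on an object; the grip force is fixed at half the most. Time passes only in rows, so rows that do not move let the fingers close. It gives the time, the measured TCP pose, the force and the opening at its end, in the units of the state.
- ctrl.observe(): the state, without advancing time (a new reading comes with each control period).
- ctrl.snapshot(name): name is "scene" or "top"; returns a dict with "frame" (480x640x3 uint8, blue, green, red), "fx", "fy", "cx", "cy" (pixels), "world_to_cam" (4x4, takes a point from world to camera coordinates). Camera axes: x right, y down, z forward; pixel columns grow to the right and rows downward; lengths in m; the calibration is good to about 2 mm. A picture is of the moment at which its call begins. There is no depth.
- ctrl.close_job(): hands the job in, once; it reports no verdict.
Trained networks look in the newest picture that a camera, given by its name, has taken for a name from the list of things; names that differ only in an ending like _2 or _b are one class to them, and where a whole thing is asked for, a point or a joint stands for the part that bears it (a point fixed in the world has none). Each returns a list of dicts, best first, with "conf" (0 to 1); they miss things now and then, are a little off and sometimes report something else, mostly with a low value. They report only what shows in the picture. A call takes as long as a camera call.
- ctrl.boxes_of(camera, thing): "pixel" ([column, row] in pixels, amid what is visible of it).
- ctrl.outline_of(camera, thing): "region" (480x640 bool, what is visible of it) and "pixel" ([column, row] in pixels, amid what is visible of it).
The state is a dict: "time_s": time; "joint_positions": joint angles; "joint_vel": joint speeds; "tau": joint torques, N m; "tcp_pos": TCP position; "eef_rot": TCP orientation; "ft_force": force on the tool from outside, world axes, zero at the start; "moment": the same for the moment, N m; "opening": finger opening in m.
Only numpy, scipy, OpenCV 4.12 (cv2) and the standard library are available. Lean on these libraries where they do the work, as an engineer would, in place of code of your own. Each camera call takes 0.05 s, during which the arm holds its last target. There are 200 camera calls.

## Task

Move the packing turntable on to its next station: pull the red spring knob straight up, swing the turntable round counter-clockwise (seen from above) to the yellow clip, then let the pin down and coax it gently on until it snaps fully into the hole a little past the clip, and let go. Never force the pin sideways against metal, keep both tins standing on the turntable, and leave the honey jar and the cereal box where they are.

Things in the scene. Friction and masses are not known exactly. Their poses are not given: they have to be found in the camera images.
- base: Fixed round grey base of the turntable, with a bare steel curved track (36 mm wide, top 45 mm above the table, middle line 150 mm from the centre). Origin: centre of its underside on the table, on the turning axis. Its x axis points from the centre to the hole in which the pin sits at the start; z is up.
- turntable: Wooden disc 250 mm across, black rubber top at height 72 mm, turning about the upright axis through its origin (on the table, at the base's origin); about 3 N at the knob turns it, 5 N with the pin dragging. An aluminium ear 36 mm wide, top at 70 mm, reaches along its x axis to 168 mm and carries the plunger 150 mm from the axis. Positive about z = counter-clockwise from above.
- knob (a point): Centre of the red knob of the spring plunger: an upright plain cylinder, 24 mm across and 28 mm high, on the turntable's ear, 150 mm from the axis. The point is at height 106 mm when the pin is home; the knob's underside is then at 92 mm, above a steel bush 20 mm across whose top is at 82 mm. It rises with the plunger and goes round with the turntable. Grip it from above.
- plunger (a joint): How far the plunger is pulled up, m: 0 = fully down (pin 10 mm deep in a hole), about 0.010 = pin tip resting on top of the track or the blue block, 0.020 = top stop. The spring pushes down with about 7 N at 0 and 10.5 N at 0.020, plus 0.6 N of weight; it is lightly damped and falls back if let go. The steel pin below it is 8 mm thick with a flat end.
- clip: Yellow clip at the outer edge of the blue curved lock block. Origin on the turning axis, on the table; its x axis points from the axis to the clip. The block is level with the steel track and has a square hole 11 mm wide, on the 150 mm circle (1.5 mm play each side of the 8 mm pin). More than 20 N between the pin and the block or track damages them.
- clip_mark (a point): The place the clip marks: on the 150 mm circle, 35 to 60 degrees counter-clockwise from the start hole, at block top (height 45 mm). The hole's centre is NOT here but 4 to 31 mm further counter-clockwise, different each time, to be felt: with the pin resting on the block at the mark and the knob left free to drop, a slow push onward lets the spring snap it in.
- tin_red: Red food tin, 66 mm across, 75 mm high, 0.3 kg, standing loose on the turntable. Origin: centre of its underside.
- tin_green: Green food tin, the same size, standing loose on the turntable. Origin: centre of its underside.
- honey: Bystander: amber honey jar, 64 mm across, 105 mm high, on the table beside the turntable. Origin: centre of its underside.
- cereal: Bystander: orange cereal box, 55 x 130 x 180 mm high, on the table beside the turntable. Origin: centre of its underside.

How it is judged:
On the way, in this order (a step that is already met when the one before it is completed fails the run):
1. the knob is pulled up so that the pin is clear of its hole (value of joint plunger above 0.0115 m), for 0.1 s.
2. the pin has snapped fully into the hole a little past the clip (value of joint plunger below 0.004 m and horizontal distance between knob and clip_mark below 0.034 m), for 0.2 s.
At the end, for the whole second after the job is handed in: The pin is fully down (plunger within 4 mm of home) in the hole a little past the yellow clip (knob within 34 mm of the clip's mark, seen from above), the turntable is at rest, and both tins stand upright on it (all of step 2 and angular speed of turntable below 0.05 rad/s and angle between each of tin_red, tin_green's own z axis and vertical below 0.15 rad and horizontal distance between each of tin_red, tin_green and turntable below 0.12 m and height (world z) of each of tin_red, tin_green above 0.062 m); the robot touches nothing.
It fails at once if the pin is forced against the track or the lock block with more than 20 N (contact force between turntable and base above 20 N or contact force between turntable and clip above 20 N).
It fails at once if a tin on the turntable tips over (angle between any of tin_red, tin_green's own z axis and vertical above 0.5 rad).
It fails at once if the honey jar or the cereal box is moved more than 20 mm (distance of any of honey, cereal from where it was at the start of the episode above 0.02 m).
It also fails if it takes over 58 s, if anything falls off the work surface, if the arm or the gripper's body presses on something with over 40 N, if the wrist force passes 120 N, or if a joint passes its speed limit or range.

## Working session

There is one attempt and no reset: what is moved stays moved. The work goes in short steps, Python scripts to look and compute and a shell command to move; the robot and the scene stay as the last step left them, time stands still between calls to the robot, and variables do not carry over. Pictures are saved under pics/ and viewed, about 8 in all and at most 12, crops included, and the job is handed in when it is done.

```bash
mkdir -p pics
cat > h.py <<'E'
import numpy as np, cv2
from bench import ctrl
def ray(s,p,z):
    T=np.array(s["world_to_cam"]);R=T[:3,:3];o=-R.T@T[:3,3]
    d=R.T@np.array([(p[0]-s["cx"])/s["fx"],(p[1]-s["cy"])/s["fy"],1])
    return (o+d*(z-o[2])/d[2])
def proj(s,P):
    T=np.array(s["world_to_cam"]);c=T[:3,:3]@np.array(P)+T[:3,3]
    return [s["fx"]*c[0]/c[2]+s["cx"],s["fy"]*c[1]/c[2]+s["cy"]]
E
python3 - <<'E'
from h import *
for n in("scene","top"):
    s=ctrl.snapshot(n); cv2.imwrite(f"pics/{n}0.png",s["frame"])
    T=np.array(s["world_to_cam"]);print(n,-T[:3,:3].T@T[:3,3],s["fx"])
    for t,z in(("knob",.106),("clip",.045),("base",.03),("turntable",.07),("tin_red",.11),("tin_green",.11),("honey",.05),("cereal",.09)):
        for d in ctrl.boxes_of(n,t)[:2]: print(t,round(d["conf"],2),np.round(d["pixel"]),np.round(ray(s,d["pixel"],z),3))
st=ctrl.observe();print(st)
E
```

```text
scene [1.3551835  0.05338417 0.62592248] 567.0439941817916
knob 0.59 [228. 201.] [ 0.448 -0.032  0.106]
knob 0.53 [123. 234.] [ 0.55  -0.197  0.106]
clip 0.79 [178. 318.] [ 0.694 -0.098  0.045]
base 0.62 [219. 297.] [ 0.628 -0.041  0.03 ]
turntable 0.71 [199. 256.] [ 0.566 -0.075  0.07 ]
tin_red 0.66 [254. 226.] [0.542 0.018 0.11 ]
tin_green 0.79 [227. 200.] [ 0.451 -0.033  0.11 ]
honey 0.68 [366. 264.] [0.575 0.209 0.05 ]
cereal 0.97 [340. 181.] [0.347 0.186 0.09 ]
top [0.4980142  0.10167893 0.84374748] 499.72093386439485
knob 0.68 [437. 266.] [ 0.524 -0.067  0.106]
knob 0.56 [524. 247.] [ 0.556 -0.196  0.106]
clip 0.65 [526. 247.] [ 0.561 -0.224  0.045]
clip 0.57 [449. 180.] [ 0.667 -0.1    0.045]
turntable 0.8 [432. 266.] [ 0.525 -0.068  0.07 ]
tin_red 0.91 [381. 241.] [0.559 0.016 0.11 ]
tin_green 0.82 [406. 300.] [ 0.473 -0.021  0.11 ]
tin_green 0.51 [448. 178.] [ 0.656 -0.081  0.11 ]
honey 0.97 [257. 227.] [0.581 0.208 0.05 ]
cereal 0.85 [260. 383.] [0.346 0.189 0.09 ]
{'time_s': 0.9, 'joint_positions': array([ 1.08413459e+00,  2.63900322e-01,  1.60399387e+00,  3.61317540e-05,
        1.27367463e+00, -3.69040606e-02]), 'joint_vel': array([ 0.00043762,  0.00139997, -0.00018506,  0.00025164,  0.00051384,
        0.00057044]), 'tau': array([-1.80435985e-03, -5.15061557e+01, -3.67720664e+01,  1.27862168e-04,
        7.99684094e-04,  2.38057083e-06]), 'tcp_pos': array([0.2934515 , 0.60788184, 0.25028282]), 'eef_rot': array([ 8.46981949e-01,  5.31621649e-01,  1.68437724e-06, -2.09194036e-05]), 'ft_force': array([ 0.10940908,  0.27888423, -0.18981067]), 'moment': array([-0.01046634, -0.00690772, -0.03148642]), 'opening': 0.08518125206981492}
```

View pics/top0.png

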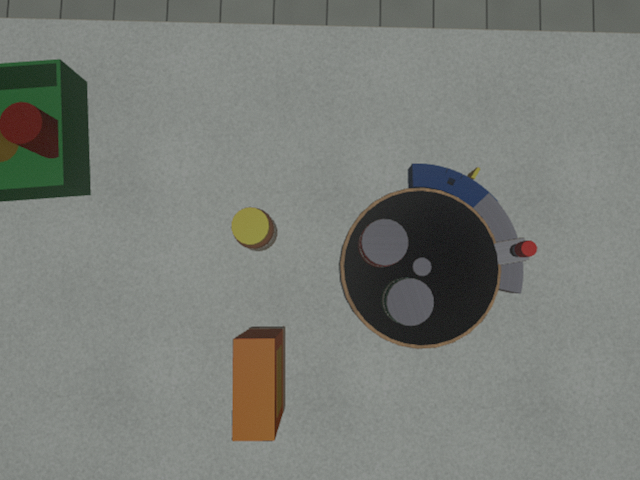

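View pics/scene0.png

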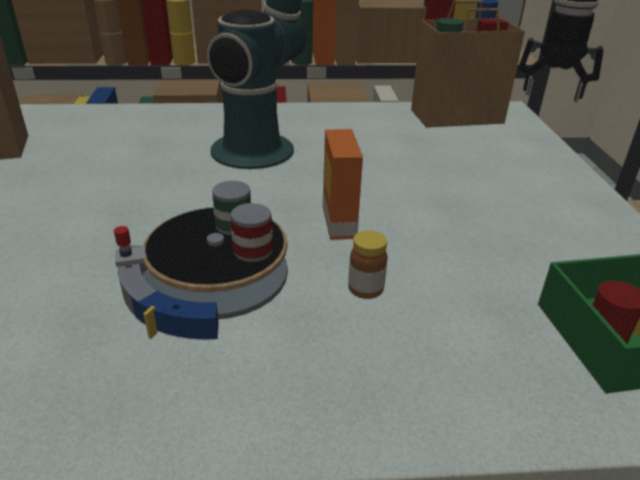

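The top view shows the knob at (529,248), the clip at (475,173), the dark hole in the block at about (451,182), and both tins on the disc. The jar and the box are well clear to the left. Next I compute the geometry.

Run:
```python
from h import *
s=ctrl.snapshot("top");f=s["frame"];hsv=cv2.cvtColor(f,cv2.COLOR_BGR2HSV)
# disc: brown rim + black
m=((f.max(2)<40)).astype(np.uint8); m[:, :330]=0; m[:180]=0;m[360:]=0
m=cv2.morphologyEx(m,cv2.MORPH_OPEN,np.ones((3,3)))
c=max(cv2.findContours(m,0,2)[0],key=cv2.contourArea);h=cv2.convexHull(c)
P=np.array([ray(s,p[0],.072)[:2] for p in h],np.float32);(cx,cy),r=cv2.minEnclosingCircle(P);print("centre",cx,cy,r)
C=np.array([cx,cy])
H,S,V=cv2.split(hsv)
k=((H<8)|(H>172))&(S>150)&(V>60);k[:,:500]=0;ys,xs=np.where(k);print("knob px",xs.min(),xs.max(),ys.min(),ys.max(),xs.mean(),ys.mean())
K=ray(s,[xs.mean(),ys.mean()],.110)[:2];print(K)
y=(H>18)&(H<35)&(S>120);y[:,:440]=0;ys,xs=np.where(y);p=[xs.mean(),ys.mean()];Y=ray(s,p,.05)[:2]
b=(H>100)&(H<130)&(S>100);g=f[165:205,405:490]
sub=f[172:192,440:462].sum(2);q=np.argwhere(sub<sub.min()+25).mean(0)+[172,440];Hh=ray(s,q[::-1],.044)[:2]
for n,X in(("knob",K),("clip",Y),("hole",Hh)):
    d=X-C;print(n,X,np.hypot(*d),np.degrees(np.arctan2(d[1],d[0])),q)
cv2.imwrite("pics/crop.png",cv2.resize(f[140:320,380:560],(720,720),interpolation=cv2.INTER_CUBIC))
```

```text
centre 0.5230998992919922 -0.05167664960026741 0.11768917739391327
knob px 521 535 241 255 528.185393258427 248.0056179775281
[ 0.55389704 -0.20023514]
knob [ 0.55389704 -0.20023514] 0.15171713484304913 -78.28810918164005 [181.72727273 450.86363636]
clip [ 0.67801287 -0.14037108] 0.1785069528067387 -29.793018316076747 [181.72727273 450.86363636]
hole [ 0.66359923 -0.1032564 ] 0.1496680780715889 -20.159064595745445 [181.72727273 450.86363636]
```

View pics/crop.png

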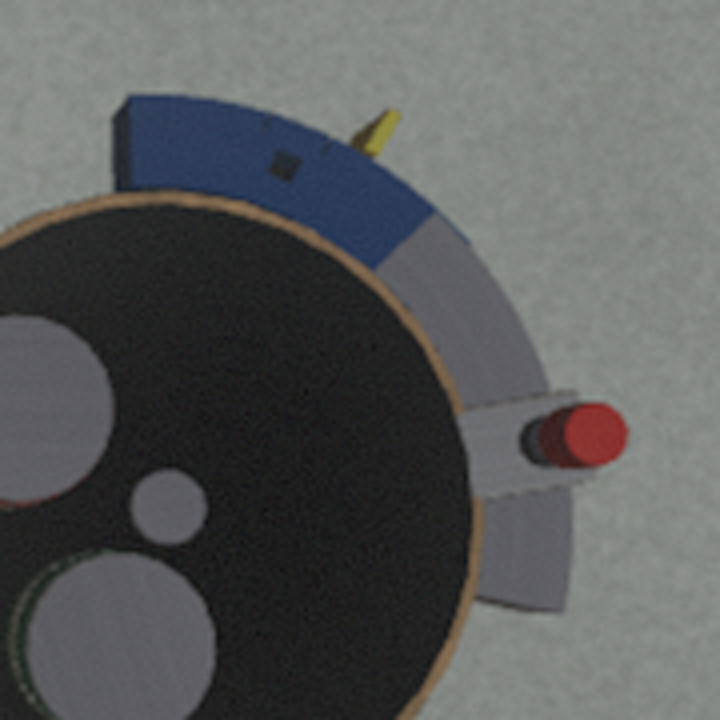

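```bash
python3 -m jog '[[0,0,0,-0.03,0.029,0,0.085],[0,0,0,-0.03,0.029,0,0.085],[0,0,0,-0.03,0.029,0,0.085],[0,0,0,-0.03,0.029,0,0.085],[0,0,0,-0.03,0.029,0,0.085],[0,0,0,-0.03,0.029,0,0.085],[0,0,0,-0.03,0.029,0,0.085],[0,0,0,-0.03,0.029,0,0.085],[0,0,0,-0.03,0.029,0,0.085],[0,0,0,-0.03,0.029,0,0.085]]' && python3 -m jog '[[0,0,0.146,0,0,0,0.06],[0,0,0.146,0,0,0,0.06],[0,0,0.146,0,0,0,0.06],[0,0,0.146,0,0,0,0.06],[0,0,0.146,0,0,0,0.06],[0,0,0.146,0,0,0,0.06],[0,0,0.146,0,0,0,0.06],[0,0,0.146,0,0,0,0.06],[0,0,0.146,0,0,0,0.06],[0,0,0.146,0,0,0,0.06]]' && python3 -m jog '[[0,0,0.146,0,0,0,0.06],[0,0,0.146,0,0,0,0.06],[0,0,0.146,0,0,0,0.06],[0,0,0.146,0,0,0,0.06],[0,0,0.146,0,0,0,0.06],[0,0,0.146,0,0,0,0.06],[0,0,0.146,0,0,0,0.06]]'
cat > m.py <<'E'
from h import *
import sys
from scipy.spatial.transform import Rotation as R
def to(target):
    o=ctrl.observe();r=R.from_quat(o["eef_rot"])
    print("tcp",np.round(o["tcp_pos"],4),"yaw",np.degrees(np.arctan2(*r.as_matrix()[[1,0],0])),"tool shift",np.round(r.inv().apply(np.array(target)-o["tcp_pos"]),4),"F",np.round(o["ft_force"],1),"op",o["opening"],"t",o["time_s"])
E
python3 - <<'E'
from m import *
from scipy.optimize import least_squares
px={}
S={n:ctrl.snapshot(n) for n in("scene","top")}
for n,(x0,x1,y0,y1) in dict(scene=(110,135,215,250),top=(510,545,235,262)).items():
    f=S[n]["frame"];H,s_,V=cv2.split(cv2.cvtColor(f,cv2.COLOR_BGR2HSV))
    k=((H<8)|(H>172))&(s_>130)&(V>50);w=np.zeros_like(k);w[y0:y1,x0:x1]=1;ys,xs=np.where(k&w)
    px[n]=[xs.mean(),ys.mean()];print(n,xs.min(),xs.max(),ys.min(),ys.max(),len(xs))
g=least_squares(lambda P:np.ravel([np.subtract(proj(S[n],P),px[n]) for n in px]),[.55,-.2,.11]);print(g.x,g.cost)
for z in(.072,.08):print("hub",ray(S["top"],[422,266.5],z))
to([g.x[0],g.x[1],.108])
E
```

```text
time_s: 1.95
tcp_pos: [0.4245, 0.2101, 0.2506]
eef_rot: [0.847, 0.532, 0.001, 0.0]
ft_force: [-0.0, -0.5, 0.8]
opening: 0.085
time_s: 2.95
tcp_pos: [0.4242, 0.2116, 0.2505]
eef_rot: [0.985, -0.172, 0.0, -0.0]
ft_force: [-0.1, 0.3, -0.2]
opening: 0.0601
time_s: 3.65
tcp_pos: [0.4242, 0.2116, 0.2505]
eef_rot: [0.775, -0.632, 0.0, -0.0]
ft_force: [-0.8, 1.2, -0.2]
opening: 0.0599
scene 115 129 227 245 223
top 517 536 241 256 193
[ 0.55384413 -0.200363    0.10567833] 0.755327927134801
hub [ 0.5241007  -0.05184012  0.072     ]
hub [ 0.52383028 -0.05024873  0.08      ]
tcp [0.4242 0.2116 0.2505] yaw -78.00125376586165 tool shift [ 0.4299 -0.0411  0.1424] F [-0.1  0.5 -0.6] op 0.05992385437041299 t 3.75
```

```bash
python3 -m jog '[[0,0,0,0.043,-0.004,0,0.05],[0,0,0,0.043,-0.004,0,0.05],[0,0,0,0.043,-0.004,0,0.05],[0,0,0,0.043,-0.004,0,0.05],[0,0,0,0.043,-0.004,0,0.05],[0,0,0,0.043,-0.004,0,0.05],[0,0,0,0.043,-0.004,0,0.05],[0,0,0,0.043,-0.004,0,0.05],[0,0,0,0.043,-0.004,0,0.05],[0,0,0,0.043,-0.005,0,0.05]]' && python3 -m jog '[[0,0,0,0,0,0.03,0.05],[0,0,0,0,0,0.03,0.05],[0,0,0,0,0,0.02,0.05],[0,0,0,0,0,0,0.05]]'
python3 - <<'E'
from m import *
s=ctrl.snapshot("scene");cv2.imwrite("pics/s1.png",cv2.resize(s["frame"][130:330,40:290],(750,600)))
to([.5537,-.2003,.108])
E
```

```text
time_s: 4.75
tcp_pos: [0.5541, -0.2023, 0.2504]
eef_rot: [0.778, -0.628, 0.0, -0.0]
ft_force: [0.2, -0.2, 0.9]
opening: 0.0504
time_s: 5.15
tcp_pos: [0.5512, -0.1996, 0.1663]
eef_rot: [0.778, -0.628, -0.004, 0.001]
ft_force: [0.4, 0.4, -0.4]
opening: 0.0501
tcp [ 0.5526 -0.2     0.1685] yaw -77.84849848456192 tool shift [ 0.0007 -0.0012  0.0605] F [ 0.2 -0.3  1. ] op 0.04994784889044067 t 5.2
```

View pics/s1.png

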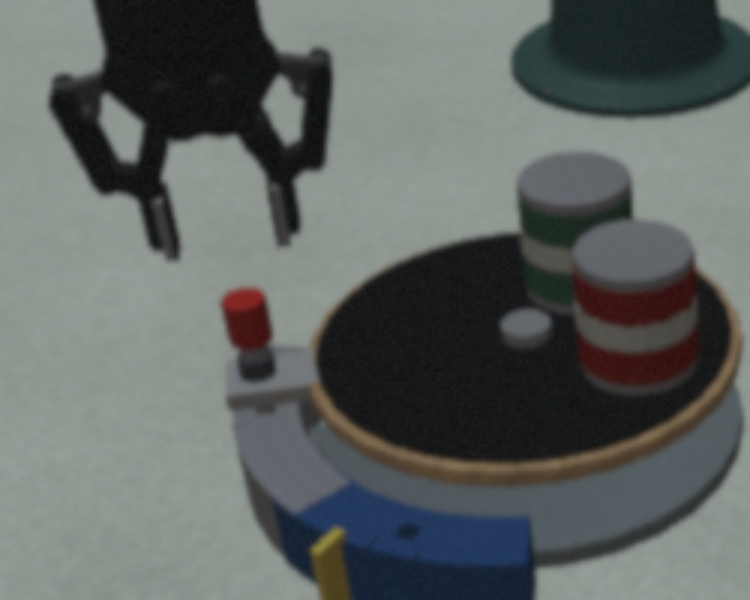

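The open fingers straddle the knob from above, with the tins clear. I descend and close.

```bash
python3 -m jog '[[0,0,0,0,-0.001,0.02,0.05],[0,0,0,0,0,0.02,0.05],[0,0,0,0,0,0.015,0.05],[0,0,0,0,0,0.004,0.05],[0,0,0,0,0,0,0.04],[0,0,0,0,0,0,0.03]]'
python3 - <<'E'
from m import *
to([.5537,-.2003,.109])
E
```

```text
time_s: 5.8
tcp_pos: [0.5555, -0.2003, 0.1124]
eef_rot: [0.777, -0.629, 0.001, -0.0]
ft_force: [-1.2, 3.2, -0.2]
opening: 0.0304
tcp [ 0.5555 -0.2003  0.1124] yaw -77.96164969047915 tool shift [-0.0003  0.0018  0.0034] F [-1.2  3.2 -0.2] op 0.03041490976295789 t 5.8
```

```bash
python3 -m jog '[[0,0,0,-0.002,0.001,0.003,0.03],[0,0,0,0,0,0,0.03]]'; python3 -m jog '[[0,0,0,0,0,0,0.026],[0,0,0,0,0,0,0.026]]'; python3 -m jog '[[0,0,0,0,0,0,0.02],[0,0,0,0,0,0,0.02],[0,0,0,0,0,0,0.02]]'
```

```text
time_s: 6.0
tcp_pos: [0.5536, -0.1984, 0.1087]
eef_rot: [0.777, -0.629, 0.0, -0.0]
ft_force: [0.4, 0.5, -0.3]
opening: 0.0301
time_s: 6.2
tcp_pos: [0.5536, -0.1984, 0.1087]
eef_rot: [0.777, -0.629, 0.0, -0.0]
ft_force: [-1.0, 0.9, 0.1]
opening: 0.0257
time_s: 6.5
tcp_pos: [0.5534, -0.1975, 0.109]
eef_rot: [0.777, -0.629, -0.001, -0.001]
ft_force: [-2.4, 4.7, 5.5]
opening: 0.0225
```

```bash
python3 -m jog '[[0,0,0,0,0,-0.004,0.018],[0,0,0,0,0,-0.004,0.018],[0,0,0,0,0,-0.004,0.018],[0,0,0,0,0,-0.004,0.018],[0,0,0,0,0,0,0.018],[0,0,0,0,0,0,0.018]]'
python3 - <<'E'
from m import *
s=ctrl.snapshot("scene");cv2.imwrite("pics/s2.png",cv2.resize(s["frame"][130:330,40:290],(750,600)))
to([.5537,-.2003,.125])
E
```

```text
time_s: 7.1
tcp_pos: [0.5527, -0.1976, 0.1232]
eef_rot: [0.777, -0.629, -0.001, -0.0]
ft_force: [2.5, 4.7, -11.0]
opening: 0.0222
tcp [ 0.5527 -0.1976  0.1231] yaw -78.00190310912487 tool shift [ 0.0028 -0.0005 -0.0019] F [  3.3   4.5 -10.9] op 0.021997625530848858 t 7.15
```

View pics/s2.png

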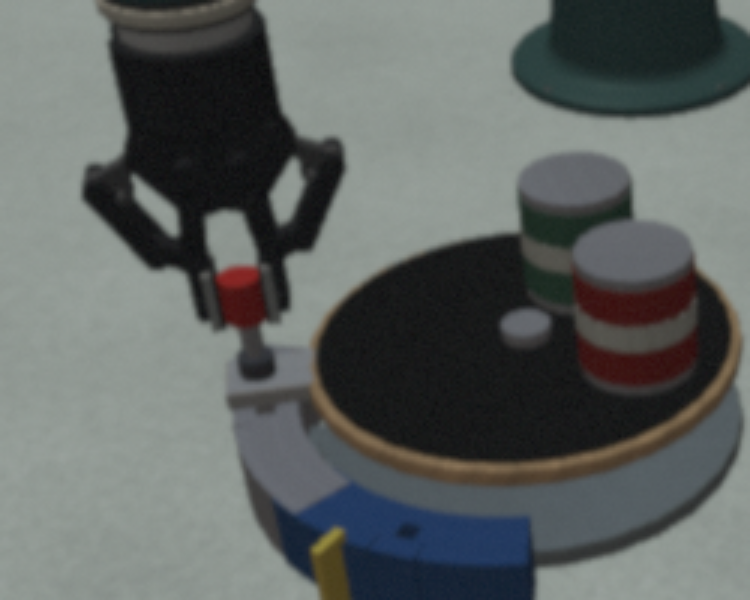

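```bash
python3 -m jog '[[0,0,-0.016,0,-0.0024,0,0.018],[0,0,-0.032,-0.0001,-0.0048,0,0.018],[0,0,-0.048,-0.0002,-0.0072,0,0.018],[0,0,-0.048,-0.0002,-0.0072,0,0.018],[0,0,-0.048,-0.0002,-0.0072,0,0.018],[0,0,-0.016,0,-0.0024,0,0.018]]'
python3 - <<'E'
from m import *
to([.5537,-.2003,.125]); d=ctrl.observe()["tcp_pos"][:2]-[.5235,-.0510]; print(np.hypot(*d),np.degrees(np.arctan2(d[1],d[0])))
E
```

```text
time_s: 7.75
tcp_pos: [0.5824, -0.1887, 0.1233]
eef_rot: [0.839, -0.544, -0.001, 0.001]
ft_force: [-1.9, 1.3, -9.5]
opening: 0.0225
tcp [ 0.5824 -0.1887  0.1233] yaw -65.92260264678399 tool shift [-0.0011  0.031  -0.0016] F [-1.9  1.3 -9.5] op 0.022495463241660265 t 7.75
0.14974055866081973 -66.83571557140799
```

```bash
python3 -m jog '[[0,0,-0.024,0,-0.0036,0,0.018],[0,0,-0.048,-0.0002,-0.0072,0,0.018],[0,0,-0.048,-0.0002,-0.0072,0,0.018],[0,0,-0.048,-0.0002,-0.0072,0,0.018],[0,0,-0.048,-0.0002,-0.0072,0,0.018],[0,0,-0.048,-0.0002,-0.0072,0,0.018],[0,0,-0.048,-0.0002,-0.0072,0,0.018],[0,0,-0.048,-0.0002,-0.0072,0,0.018],[0,0,-0.048,-0.0002,-0.0072,0,0.018],[0,0,-0.048,-0.0002,-0.0072,0,0.018]]'; python3 -m jog '[[0,0,-0.048,-0.0002,-0.0072,0,0.018],[0,0,-0.048,-0.0002,-0.0072,0,0.018],[0,0,-0.048,-0.0002,-0.0072,0,0.018],[0,0,-0.048,-0.0002,-0.0072,0,0.018],[0,0,0,0,0,0,0.018]]'
python3 - <<'E'
from m import *
to([.5537,-.2003,.125]); d=ctrl.observe()["tcp_pos"][:2]-[.5235,-.0510]; print(np.hypot(*d),np.degrees(np.arctan2(d[1],d[0])))
E
```

```text
time_s: 8.75
tcp_pos: [0.6375, -0.149, 0.1242]
eef_rot: [0.94, -0.34, 0.001, 0.001]
ft_force: [0.1, -2.2, -9.9]
opening: 0.0223
time_s: 9.25
tcp_pos: [0.6549, -0.1245, 0.1247]
eef_rot: [0.968, -0.249, 0.002, 0.0]
ft_force: [3.6, 0.1, -10.8]
opening: 0.0219
tcp [ 0.6549 -0.1245  0.1247] yaw -28.838314946731096 tool shift [-0.0521  0.1152 -0.0005] F [  3.6   0.1 -10.8] op 0.0218719503160234 t 9.25
0.1505396002513573 -29.23651933514013
```

```bash
python3 -m jog '[[0,0,0,0,0,0.002,0.018],[0,0,0,0,0,0.0015,0.018],[0,0,0,0,0,0,0.018]]'; python3 -m jog '[[0,0,0,0,0,0,0.03],[0,0,0,0,0,0,0.05],[0,0,0,0,0,0,0.05]]'
python3 - <<'E'
from m import *
s=ctrl.snapshot("scene");cv2.imwrite("pics/s3.png",cv2.resize(s["frame"][130:330,40:290],(750,600)))
to([.5537,-.2003,.125])
E
```

```text
time_s: 9.55
tcp_pos: [0.6548, -0.1246, 0.1213]
eef_rot: [0.968, -0.25, 0.002, -0.0]
ft_force: [5.3, -0.4, -9.9]
opening: 0.0223
time_s: 9.85
tcp_pos: [0.654, -0.1244, 0.1226]
eef_rot: [0.968, -0.25, 0.001, 0.0]
ft_force: [-0.1, 0.1, -0.2]
opening: 0.0499
tcp [ 0.6539 -0.1243  0.1223] yaw -28.946572994403404 tool shift [-0.0509  0.115  -0.0028] F [0.6 0.  0.4] op 0.04974920195370056 t 9.9
```

View pics/s3.png

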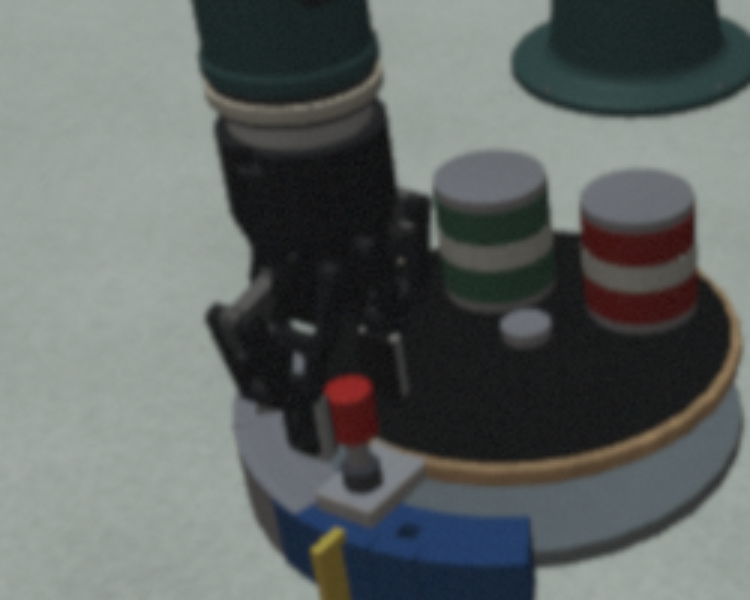

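The pin rests on the block and the knob stands free between the open fingers. I turn the tool 90° around the knob, so that one finger can push it along the tangent.

```bash
python3 -m jog '[[0,0,-0.143,0,0,0,0.05],[0,0,-0.143,0,0,0,0.05],[0,0,-0.143,0,0,0,0.05],[0,0,-0.143,0,0,0,0.05],[0,0,-0.143,0,0,0,0.05],[0,0,-0.143,0,0,0,0.05],[0,0,-0.143,0,0,0,0.05],[0,0,-0.143,0,0,0,0.05],[0,0,-0.143,0,0,0,0.05],[0,0,-0.143,0,0,0,0.05]]'; python3 -m jog '[[0,0,-0.14,0,0,0.003,0.05],[0,0,0,0,0,0.005,0.05],[0,0,0,0,0,0,0.036],[0,0,0,0,0,0,0.036]]';python3 - <<'E'
from m import *
to([.6549,-.1245,.114])
E
```

```text
time_s: 10.9
tcp_pos: [0.6535, -0.1241, 0.1216]
eef_rot: [0.894, 0.449, 0.0, 0.0]
ft_force: [0.5, 0.2, -0.2]
opening: 0.0502
time_s: 11.3
tcp_pos: [0.6531, -0.124, 0.1127]
eef_rot: [0.862, 0.507, -0.0, -0.0]
ft_force: [-0.4, 0.1, 1.5]
opening: 0.0359
tcp [ 0.6531 -0.124   0.1127] yaw 60.8882517625414 tool shift [ 0.0004  0.0018 -0.0013] F [-0.4  0.1  1.5] op 0.03591651723723974 t 11.3
```

```bash
python3 -m jog '[[0,0,-0.013,0.002,0.001,0,0.036],[0,0,-0.013,0.002,0,0,0.036],[0,0,-0.013,0.002,0,0,0.036],[0,0,-0.007,0.001,0,0,0.036],[0,0,-0.007,0.001,0,0,0.036],[0,0,-0.007,0.001,0,0,0.036],[0,0,-0.007,0.001,0,0,0.036]]';python3 -m jog '[[0,0,-0.007,0.001,0,0,0.036],[0,0,-0.007,0.001,0,0,0.036],[0,0,-0.007,0.001,0,0,0.036],[0,0,-0.007,0.001,0,0,0.036],[0,0,-0.007,0.001,0,0,0.036],[0,0,-0.007,0.001,0,0,0.036],[0,0,-0.007,0.001,0,0,0.036],[0,0,-0.007,0.001,0,0,0.036]]'
python3 - <<'E'
from m import *
to([.6549,-.1245,.114]); d=ctrl.observe()["tcp_pos"][:2]-[.5235,-.0510]; print(np.hypot(*d),np.degrees(np.arctan2(d[1],d[0])))
E
```

```text
time_s: 12.0
tcp_pos: [0.6574, -0.1177, 0.1128]
eef_rot: [0.844, 0.537, -0.002, 0.001]
ft_force: [-5.9, -8.9, 2.9]
opening: 0.0361
time_s: 12.8
tcp_pos: [0.6608, -0.1106, 0.1128]
eef_rot: [0.829, 0.56, -0.002, 0.001]
ft_force: [-3.5, -7.4, 2.3]
opening: 0.0361
tcp [ 0.6608 -0.1106  0.1128] yaw 68.09468943479068 tool shift [-0.0151 -0.0003 -0.0011] F [-3.5 -7.4  2.3] op 0.036138269794651866 t 12.8
0.14965491075062376 -23.470910338310922
```

```bash
for i in 1; do python3 -m jog '[[0,0,-0.003,0.0005,0,0,0.036],[0,0,-0.003,0.0005,0,0,0.036]]'; done
python3 - <<'E'
from m import *
s=ctrl.snapshot("scene");cv2.imwrite("pics/s4.png",cv2.resize(s["frame"][190:330,90:265],(750,600)))
to([.6549,-.1245,.114])
E
```

```text
time_s: 13.0
tcp_pos: [0.6612, -0.1098, 0.1129]
eef_rot: [0.827, 0.562, -0.002, 0.001]
ft_force: [-4.6, -8.7, 2.3]
opening: 0.0356
tcp [ 0.6611 -0.1098  0.1128] yaw 68.44148205931506 tool shift [-0.016  -0.0004 -0.0011] F [-4.8 -8.   2.1] op 0.03610827903831475 t 13.05
```

View pics/s4.png

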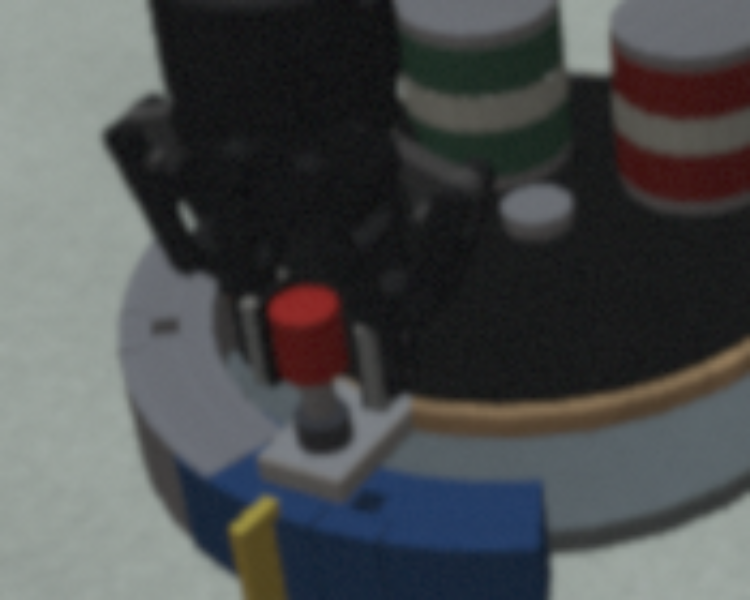

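The knob is still up and has moved less than the tool. The hole at (370,500) shows beyond the ear's edge, so there is further to go. I measure the angle from the pixels.

```bash
cat >> m.py <<'E'
def knob(save=None):
    s=ctrl.snapshot("scene");f=s["frame"];H,S_,V=cv2.split(cv2.cvtColor(f,cv2.COLOR_BGR2HSV))
    k=((H<8)|(H>172))&(S_>130)&(V>50);k[:,:100]=0;k[:,205:]=0;k[:240]=0;k[300:]=0;ys,xs=np.where(k)
    x,y=(xs.min()+xs.max())/2,(ys.min()+ys.max())/2
    if save: cv2.imwrite(save,cv2.resize(f[190:330,90:265],(750,600)))
    C=np.array([.5235,-.051])
    g=[]
    for z in(.106,.116):
        d=ray(s,[x,y],z)[:2]-C;g.append((round(np.hypot(*d),4),round(np.degrees(np.arctan2(d[1],d[0])),2)))
    o=ctrl.observe();d=o["tcp_pos"][:2]-C
    print("knob px",x,y,len(xs),"home/up r,ang",g,"tcp",np.round(o["tcp_pos"],4),np.hypot(*d),np.degrees(np.arctan2(d[1],d[0])),"F",np.round(o["ft_force"],1),"t",o["time_s"])
E
python3 - <<'E'
from m import *
knob()
s=ctrl.snapshot("scene")
for p in((370,500),):
    d=ray(s,[90+p[0]*175/750,190+p[1]*140/600],.044)[:2]-[.5235,-.051];print("hole",np.hypot(*d),np.degrees(np.arctan2(d[1],d[0])))
E
```

```text
knob px 161.0 267.5 361 home/up r,ang [(np.float64(0.1417), np.float64(-29.86)), (np.float64(0.1522), np.float64(-26.21))] tcp [ 0.6611 -0.1098  0.1128] 0.1496536057308551 -23.11776029340886 F [-5.3 -7.4  1.4] t 13.1
hole 0.15187962314013637 -20.12308073632344
```

I had the sign of the knob's offset wrong: it trails the TCP by about 6 mm, so it stands near -25.8° and the hole at -20.1° is about 14 mm on. I continue pushing.

```bash
python3 -m jog '[[0,0,-0.007,0.001,0,0,0.036],[0,0,-0.007,0.001,0,0,0.036],[0,0,-0.007,0.001,0,0,0.036],[0,0,-0.007,0.001,0,0,0.036],[0,0,-0.007,0.001,0,0,0.036],[0,0,-0.007,0.001,0,0,0.036],[0,0,-0.007,0.001,0,0,0.036],[0,0,-0.007,0.001,0,0,0.036],[0,0,-0.007,0.001,0,0,0.036]]';python3 - <<'E'
from m import *
knob()
E
```

```text
time_s: 14.05
tcp_pos: [0.6646, -0.1012, 0.1127]
eef_rot: [0.809, 0.588, -0.002, 0.001]
ft_force: [-2.9, -7.5, 1.1]
opening: 0.036
knob px 166.0 268.5 364 home/up r,ang [(np.float64(0.1405), np.float64(-26.47)), (np.float64(0.1515), np.float64(-23.1))] tcp [ 0.6646 -0.1011  0.1127] 0.14972637280237086 -19.561705547736945 F [-3.2 -6.7  1.2] t 14.1
```

```bash
for i in 1; do python3 -m jog '[[0,0,-0.003,0.0005,0,0,0.036],[0,0,-0.003,0.0005,0,0,0.036],[0,0,-0.003,0.0005,0,0,0.036],[0,0,-0.003,0.0005,0,0,0.036]]'; python3 -c "
from m import *
knob()"; done; python3 -m jog '[[0,0,-0.003,0.0005,0,0,0.036],[0,0,-0.003,0.0005,0,0,0.036]]'; python3 -c "
from m import *
knob()"
```

```text
time_s: 14.5
tcp_pos: [0.6652, -0.0993, 0.1123]
eef_rot: [0.805, 0.593, -0.002, 0.001]
ft_force: [-1.5, -8.3, -2.6]
opening: 0.0357
knob px 168.0 269.5 363 home/up r,ang [(np.float64(0.1415), np.float64(-24.77)), (np.float64(0.1527), np.float64(-21.57))] tcp [ 0.6652 -0.0992  0.1122] 0.1497150554065853 -18.77515735035198 F [-0.7 -7.6 -2.5] t 14.55
time_s: 14.75
tcp_pos: [0.6658, -0.0968, 0.1122]
eef_rot: [0.804, 0.595, -0.001, -0.0]
ft_force: [0.2, -4.0, -2.6]
opening: 0.036
knob px 170.0 274.5 353 home/up r,ang [(np.float64(0.1514), np.float64(-21.12)), (np.float64(0.1629), np.float64(-18.43))] tcp [ 0.666  -0.0964  0.1122] 0.14956881271457317 -17.68665797051938 F [ 0.2 -3.1 -2.8] t 14.8
```

The knob dropped 5 px and now fits the "home" radius, and the push force fell, so the pin has snapped in. I centre the fingers, open them and retract straight up.

```bash
python3 -m jog '[[0,0,0,-0.003,0,0,0.04],[0,0,0,-0.003,0,0,0.046],[0,0,0,0,0,0,0.05],[0,0,0,0,0,-0.005,0.05],[0,0,0,0,0,-0.02,0.05],[0,0,0,0,0,-0.03,0.05],[0,0,0,0,0,-0.04,0.05],[0,0,0,0,0,-0.04,0.05],[0,0,0,0,0,0,0.05],[0,0,0,0,0,0,0.05]]'
python3 - <<'E'
from m import *
knob("pics/s5.png")
E
```

```text
time_s: 15.8
tcp_pos: [0.6657, -0.1018, 0.2505]
eef_rot: [0.804, 0.595, 0.002, 0.002]
ft_force: [-0.8, 0.7, 0.5]
opening: 0.05
knob px 170.0 274.5 347 home/up r,ang [(np.float64(0.1514), np.float64(-21.12)), (np.float64(0.1629), np.float64(-18.43))] tcp [ 0.6645 -0.1016  0.2482] 0.14980761668693626 -19.741631760442363 F [-0.4 -0.2 -1.3] t 15.85
```

View pics/s5.png

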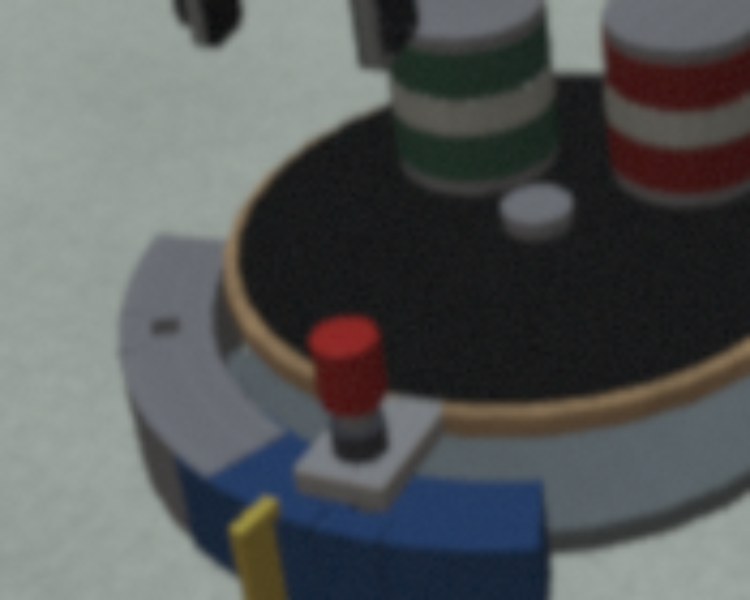

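The knob sits low on its bush at (347,365), the hole is covered by the ear, both tins stand, and the gripper is clear. I hand the job in.

```bash
python3 -c "
from bench import ctrl
print(ctrl.close_job())"
```

```text
the job is handed in; nothing more can be done
None
```

The turntable is at its next station and the job is handed in, at about 16 s of the 58 s allowed. I gripped the knob and pulled it up about 14 mm, then swung the turntable about 50° counter-clockwise to the clip. There I let the pin down on the block and pushed the free knob on slowly with one finger until the pin snapped in.

**Last checks:**
- **Pin:** in the last picture the knob sits low on its bush and stayed put after release. At the snap it dropped by about 5 px, and its position fits the height for a pin fully home. I judged this from the picture, since the plunger value cannot be read directly.
- **Position:** the knob stands at about −21°, against −20° measured for the hole and about −30° for the clip mark. That is roughly 23–25 mm past the mark, within the 34 mm limit.
- **Forces:** the wrist force while pushing stayed around 7–11 N. The contact force on the pin itself cannot be read.
- **Surroundings:** both tins stand upright, and the gripper is clear of everything. I did not measure the honey jar and cereal box again at the end, but the arm stayed clear of both.

**One mistake on the way:** I first had the knob ahead of the finger centre when it was behind. That misjudged the remaining distance by about 12 mm, and I corrected it from the picture before the final push.

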